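Fit the funnel and clamp the jar with the ratchet trigger

TASK

Set the steel funnel upright into the mouth of the open honey jar and let go of it; then clamp the jar for filling: pump the clamp's trigger against its handle, moving the jaw only by the trigger, until the jar stands firmly in the vee jaw and the sprung pad is pressed about half way in, and never pressed fully in, which would crack the jar. Finish while still holding the trigger squeezed, with the funnel still seated and the other things on the bench left alone.

Things in the scene. Friction and masses are not known exactly. Their poses are not given: they have to be found in the camera images.
- clamp: fixed bench jar clamp: steel base plate 358 x 76 x 8 mm with a grey housing, black handle and trigger, rod and vee jaw. Origin on the bench under the handle; x runs along the rod from handle to vee jaw, z up; plate x = -80 to 278 mm. Housing x = -26 to 48 mm, 42 mm wide, 74 mm high. Handle: upright bar, 10 mm thick along x (x = -5 to 5 mm), 24 mm wide, top 170 mm above the bench
- handle_grip (a point): point in the middle of the fixed handle, 150 mm above the bench, 20 mm below its top
- trigger_grip (a point): middle of the trigger blade, 75 mm from its hinge; blade 10 mm thick, 24 mm wide, ending 18 mm past this point. Hinge 75 mm above the bench at clamp x = 14 mm. At rest it leans away from the handle (this point at clamp x = 32 mm, z = 148 mm); squeezed home it is upright at x = 14 mm, 4 mm from the handle: 24 mm over the outsides of the pair (42 to 46 mm at rest)
- trigger: the part of the trigger that is pressed; origin on its hinge
- trigger_turn (a joint): 0 = at rest (a spring returns it, 2 to 3 N), 0.24 rad = fully squeezed, towards the handle, which is fixed. A full squeeze drives rod and jaw 12 mm towards the vee jaw (the first 1 mm of 13 is lost); a ratchet of 4 mm teeth holds them while the trigger goes back. Let it back to rest before the next squeeze. Takes up to 18 N at the grip point
- jaw: the toothed rod, 12 mm square, with the round jaw sleeve (27 mm thick, collar 31 mm) at its end, 50 mm above the bench; moves towards the vee jaw only, 78 mm at most. The sprung pad rides in it
- pad: round rubber pad, 32 mm wide, 10 mm thick, on a sprung plunger in the jaw sleeve; 50 mm above the bench
- pad_front (a point): middle of the pad's front face, which meets the jar
- pad_press (a joint): how far the pad is pressed into the jaw sleeve: 0 = free, 0.030 m = fully in; its spring gives 0.6 N per mm. A ring on the plunger reaches the sleeve when the pad is half way in (14 mm)
- jar: open round glass honey jar, 69 mm wide, 88 mm high, loose, standing on the clamp's plate (8 mm above the bench) between pad and vee jaw, 12 to 20 mm short of its seat in the vee; origin at the centre of its underside; z up. Rim 60 mm wide outside, mouth 46 mm wide. Pushed by the pad, it slides into the vee
- vee_seat (a point): point on the top of the plate where the centre of the jar's underside comes to stand when the jar is in the vee jaw (vee jaw: dark steel, two upright faces 62 mm high, bolted to the plate at a different distance each time)
- jar_funnel: wide steel jar funnel, 60 mm high, 60 g, standing loose on the bench on its stem; origin at the centre of its lower end, z up. Tapered stem 34 mm wide at the foot, 39 mm at 18 mm, then a shoulder to a straight round band 58 mm wide, 23 to 60 mm up, to be gripped across. Seated, the shoulder rests on the jar's rim, origin 66 to 68 mm above the jar's underside
- sample_jar: small closed sample jar with white lid, 55 mm wide, 67 mm high; a bystander
- jar_lid: flat round blue jar lid, 62 mm wide, 14 mm high, on the bench; a bystander
- tape_roll: roll of tape lying flat, 98 mm wide, 25 mm high; a bystander
There are look-alikes about, which are no part of the job. Leave any orange look-alike of the jar_funnel alone. What is shaped like the jar but blue or turquoise is not meant.

How it is judged:
On the way, in this order (a step that is already met when the one before it is completed fails the run):
1. the funnel is seated upright in the jar's mouth and let go (horizontal distance between jar_funnel and jar below 0.006 m and z of jar_funnel in the frame of jar between 0.06 and 0.073 m and angle between jar_funnel's own z axis and vertical below 0.12 rad and contact force between the fingers and jar_funnel below 0.05 N), for 0.2 s.
2. the trigger has been squeezed and the pad bears on the jar (value of joint trigger_turn above 0.05 rad and contact force between pad and jar above 0.5 N), for 0.05 s.
At the end, for the whole second after the job is handed in: fingers hold the trigger squeezed (over 0.1 rad and 1.5 N); pad pressed in 8 to 24 mm and on the jar with over 3 N; jar upright within 7 mm of the vee seat; funnel upright in the jar, within 6 mm of its axis, origin 60 to 73 mm above the jar's underside, not touched by fingers (all of step 1 and value of joint pad_press between 0.008 and 0.024 m and contact force between pad and jar above 3 N and horizontal distance between jar and vee_seat below 0.007 m and angle between jar's own z axis and vertical below 0.08 rad and value of joint trigger_turn above 0.1 rad and contact force between the fingers and trigger above 1.5 N); the arm keeps its last pose, push and grip.
It fails at once if the pad is pressed fully in (over 27 mm): the jar would crack (value of joint pad_press above 0.027 m).
It fails at once if the jaw is pushed by the fingers instead of by the trigger (contact force between the fingers and jaw above 3 N).
It fails at once if a bystander is moved over 30 mm (distance of any of sample_jar, jar_lid, tape_roll from where it was at the start of the episode above 0.03 m).
It also fails if it takes over 54 s, if anything falls off the work surface, if the arm or the gripper's body presses on something with over 40 N, if the wrist force passes 120 N, or if a joint passes its speed limit or range.

ROBOT

A 6-joint arm with a two-finger parallel gripper is mounted at the origin on a cart in front of the work surface, level with it; the furniture and walls round the work are solid. World frame = base frame: x ahead of the robot, y to its left, z up, the work surface at z = 0. Lengths are in m, angles in rad, forces in N, time in s.
With the tool pointing down it reaches from about 0.35 to 0.725 m from the base axis. Payload 6 kg.
Tool frame: the origin (TCP) lies at the very end of the fingers, on their centre line; the grasp point (between the pads) lies 19 mm behind it; y points along the fingers, z is the direction in which the jaws open and shut, and the axes are right-handed (so a half turn about y gives the same grasp; the last joint's range is limited). The gripper opens to 85 mm and grips with 20 to 120 N. Pads are 22 mm wide; open, the fingers measure 114 mm over their backs; the gripper's body (76 mm by 85 mm) begins 54 mm behind the grasp point. The pads swing forward as they close: fully open they stand 13 mm farther back than shut.
Start: joints at [-1.005, 0.04, 0.085, 0, -1.615, -0.334], TCP at [0.138, -0.584, 0.231] pointing down, gripper open.
Joint ranges: [-2.56, 2.56], [-1.29, 2.01], [-1.08, 1.49], [-3.29, 1.98], [-2.81, -0.18], [-2.99, 2.99]. Speed limits (rad/s): [2.57, 2.57, 3.01, 3.14, 3.14, 3.14].

INTERFACE

Orientations are given as [roll, pitch, yaw] about the fixed x, y, z axes, in that order (R = Rz(yaw) Ry(pitch) Rx(roll)).
In Python, from bench import observe, capture, camera_model, finish_job gives the robot as it stands.
- The arm moves only by the tool apply_moves, never from a script. Its arguments are lists of equal length, an entry for each row: "claw": the gripper command: -1 is shut, 1 is fully open, values between are in proportion; "offset": the shift along the tool's x, y, z in m, a list of three; "spin": the turn about the tool's y in rad. A call has 1 to 12 rows; each row shifts and turns the pose as measured when the row begins, along the tool's axes as they then stand; what a row does not reach is not made up. A row lasts 1/10 s, in which the tool goes at most 50 mm and 8.59 degrees, less where a joint would pass 70% of its speed; a pose out of reach is approached as far as the arm can. A call with a gripper value outside its range is refused whole. The fingers move at their own pace and stop on an object; the grip force is fixed at half the most. Time passes only in rows, so rows that do not move let the fingers close. It gives the time, the measured TCP pose, the force and the opening at its end, in the units of the state.
- observe(): the state, without advancing time (a new reading comes with each control period).
- capture(name): name is "scene" or "top" or "wrist"; returns the picture (480x640x3 uint8, red, green, blue); there is no depth.
- camera_model(name): a dict with "intrinsics" (3x3 intrinsics, pixels), "view" (4x4, takes a point from world to camera coordinates). Camera axes: x right, y up, looking along -z (the intrinsics and any distortion apply to the point x, -y, -z); pixel columns grow to the right and rows downward; lengths in m; the calibration is good to about 2 mm. A picture is of the moment at which its call begins: read the wrist's pose just before it. camera_model takes no time and is no camera call; for the wrist camera it gives the pose at the moment of the call.
- finish_job(): hands the job in, once; it reports no verdict.
The state is a dict: "t": time; "joint_pos": joint angles; "qvel": joint speeds; "tau": joint torques, N m; "ee_pos": TCP position; "orientation": TCP orientation; "force": force on the tool from outside, world axes, zero at the start; "torque": the same for the moment, N m; "grip_width": finger opening in m.
Only numpy, scipy, OpenCV 4.12 (cv2) and the standard library are available. Lean on these libraries where they do the work, as an engineer would, in place of code of your own. Each camera call takes 0.05 s, during which the arm holds its last target.

## Working session

There is one attempt and no reset: what is moved stays moved. The work goes in short steps, Python scripts to look and compute and a tool call to move; the robot and the scene stay as the last step left them, time stands still between calls to the robot, and variables do not carry over. Pictures are saved under pics/ and viewed, and the job is handed in when it is done.

Besides the shell and the picture viewer there is one more tool, called by a JSON object that holds its "api" and its "payload", one argument or row to a line. apply_moves: Moves the arm, as the interface text tells. Its arguments: {"type":"object","properties":{"claw":{"type":"array","items":{"type":"number"}},"offset":{"type":"array","items":{"type":"array","items":{"type":"number"}}},"spin":{"type":"array","items":{"type":"number"}}},"required":["claw","offset","spin"]}

```bash
mkdir -p pics; ls; python3 - <<'E'
from bench import observe, capture, camera_model
import cv2, numpy as np
print(observe())
for n in ("scene","top","wrist"):
    m=camera_model(n); print(n,np.round(m["intrinsics"],1).tolist(),np.round(m["view"],4).tolist(), [k for k in m])
    im=capture(n); cv2.imwrite(f"pics/{n}0.png",im[...,::-1])
E
```

```text
pics
{'t': 0.0, 'joint_pos': array([-1.00528947e+00,  4.08531872e-02,  8.37379906e-02, -4.82389807e-04,
       -1.61547720e+00, -3.33670964e-01]), 'qvel': array([ 0.00144511, -0.00081612, -0.00076637, -0.00085031,  0.00017324,
       -0.00016815]), 'tau': array([-2.41083228e-05, -3.68208611e+01,  3.47423601e+01,  6.93242714e+00,
       -5.32494843e-03, -1.60220696e-05]), 'ee_pos': array([ 0.13784561, -0.58359962,  0.23021166]), 'orientation': array([-1.56894148e+00,  1.32869812e-04,  2.31857127e-01]), 'force': array([-0.07154057, -0.07879607, -0.30188682]), 'torque': array([-0.00253761, -0.02888704, -0.0234755 ]), 'grip_width': 0.0851161942051863}
scene [[480.0, 0.0, 311.2], [0.0, 480.0, 236.6], [0.0, 0.0, 1.0]] [[-0.8214, -0.5702, 0.0147, 0.5156], [0.4469, -0.6273, 0.6377, -0.2635], [-0.3545, 0.5304, 0.7701, -0.9574], [0.0, 0.0, 0.0, 1.0]] ['intrinsics', 'view']
top [[563.8, 0.0, 327.8], [0.0, 563.8, 234.1], [0.0, 0.0, 1.0]] [[0.0155, -0.9999, 0.0068, 0.0644], [0.9975, 0.0159, 0.0684, -0.5916], [-0.0685, 0.0057, 0.9976, -1.2868], [0.0, 0.0, 0.0, 1.0]] ['intrinsics', 'view']
wrist [[358.4, 0.0, 316.4], [0.0, 358.4, 243.4], [0.0, 0.0, 1.0]] [[-0.2294, 0.9733, 0.002, 0.5976], [-0.94, -0.221, -0.2601, 0.0325], [-0.2527, -0.0616, 0.9656, -0.3785], [0.0, 0.0, 0.0, 1.0]] ['intrinsics', 'view']
```

View pics/scene0.png

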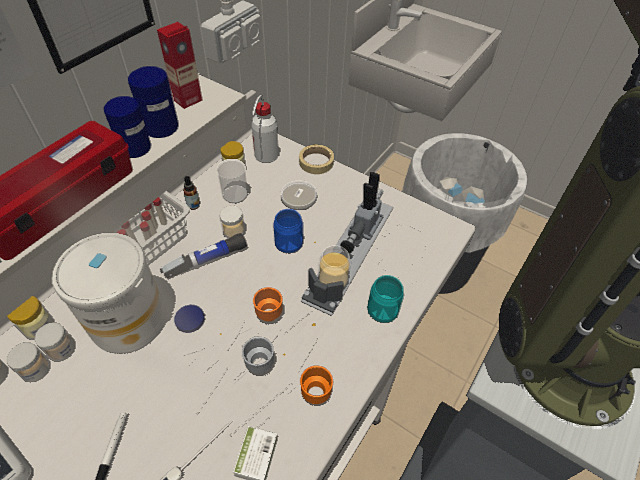

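View pics/top0.png

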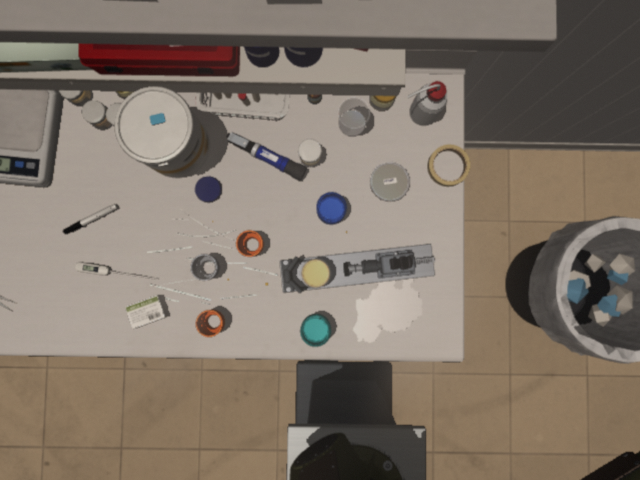

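View pics/wrist0.png

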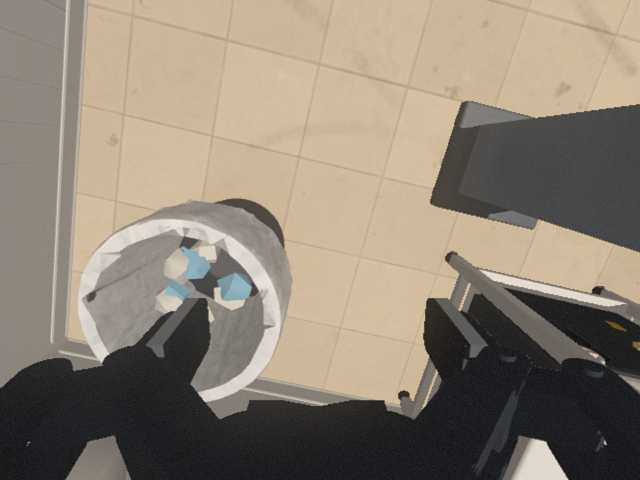

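The steel funnel candidates in the top view are the grey one at (206,267), which fits the description, and two orange look-alikes at (250,243) and (210,322). For the jar, the amber one on the plate is at (315,273); the blue one at (332,208) and the turquoise one at (316,329) are not meant. Next I'll check both choices in a close crop.

```bash
cat > h.py <<'E'
import numpy as np, cv2
from bench import observe, capture, camera_model
def ray(m,u,v):
    K=m["intrinsics"];V=np.array(m["view"]);d=np.linalg.inv(K)@np.array([u,v,1.]);d=np.array([d[0],-d[1],-d[2]])
    R=V[:3,:3];c=-R.T@V[:3,3];return c,R.T@d
def cast(m,u,v,z):
    c,d=ray(m,u,v);return c+d*(z-c[2])/d[2]
def proj(m,p):
    V=np.array(m["view"]);q=V[:3,:3]@np.array(p)+V[:3,3];k=m["intrinsics"]@np.array([q[0],-q[1],-q[2]]);return k[:2]/k[2]
def toolR(yaw): # columns: tool x,y,z (pointing down)
    c,s=np.cos(yaw),np.sin(yaw);return np.array([[c,0,-s],[s,0,c],[0,-1,0.]])
E
python3 - <<'E'
from h import *
im=cv2.imread("pics/top0.png");m=camera_model("top");
c=im[220:350,180:450];cv2.imwrite("pics/c1.png",cv2.resize(c[:, :133],None,fx=4,fy=4,interpolation=cv2.INTER_CUBIC))
cv2.imwrite("pics/c2.png",cv2.resize(im[230:305,270:445],None,fx=4.5,fy=4.5,interpolation=cv2.INTER_CUBIC))
s=observe();w=camera_model("wrist")
c,d=ray(w,*w["intrinsics"][:2,2]);R=toolR(s["orientation"][2]);print("cam in tool",R.T@(c-s["ee_pos"]),R.T@d)
E
```

```text
cam in tool [-0.06741161 -0.1423501   0.0014174 ] [0.26012164 0.96557449 0.00162219]
```

View pics/c1.png

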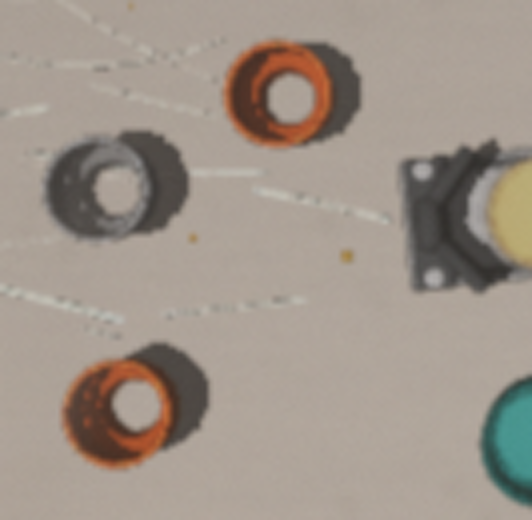

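View pics/c2.png

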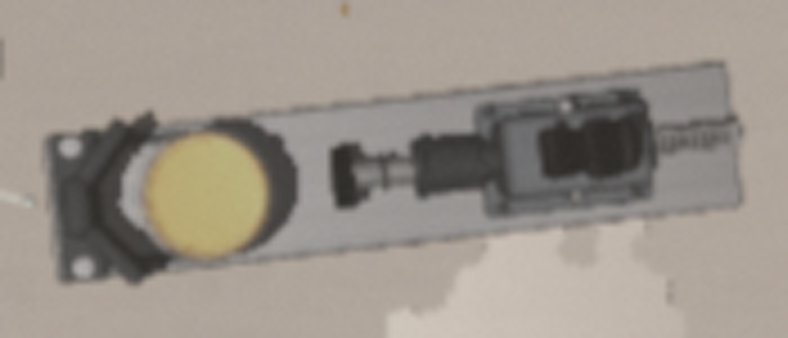

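```bash
python3 - <<'E'
from h import *
m=camera_model("top")
print("funnel",cast(m,204.5,266.75,.06)); print("jar@.06/.096",cast(m,316,273.1,.06),cast(m,316,273.1,.096))
cs=[cast(m,270+a/4.5-0.0,230+b/4.5,.008) for a,b in ((48,133),(725,62),(742,208),(60,282))]
for c in cs: print(c)
a=(cs[0]+cs[3])/2;b=(cs[1]+cs[2])/2;d=a-b;L=np.linalg.norm(d);x=d/L;print(L,"yaw",np.arctan2(x[1],x[0]));o=b+x*.08*L/.358;print("clamp origin",o)
for px in(.0,.032): print(px,o+x*px)
s=cv2.imread("pics/scene0.png");cv2.imwrite("pics/c3.png",cv2.resize(s[160:320,290:410],None,fx=4,fy=3.75,interpolation=cv2.INTER_CUBIC))
E
```

```text
funnel [0.51017106 0.34842142 0.06      ]
jar@.06/.096 [0.49987521 0.09907508 0.06      ] [0.49990594 0.09856443 0.096     ]
[0.53004475 0.18268018 0.008     ]
[ 0.5724258  -0.16826254  0.008     ]
[ 0.49686361 -0.17729921  0.008     ]
[0.45334664 0.17486418 0.008     ]
0.3541668676113358 yaw 1.692363258983684
clamp origin [ 0.52504716 -0.09422153  0.008     ]
0.0 [ 0.52504716 -0.09422153  0.008     ]
0.032 [ 0.52116659 -0.0624577   0.008     ]
```

View pics/c3.png

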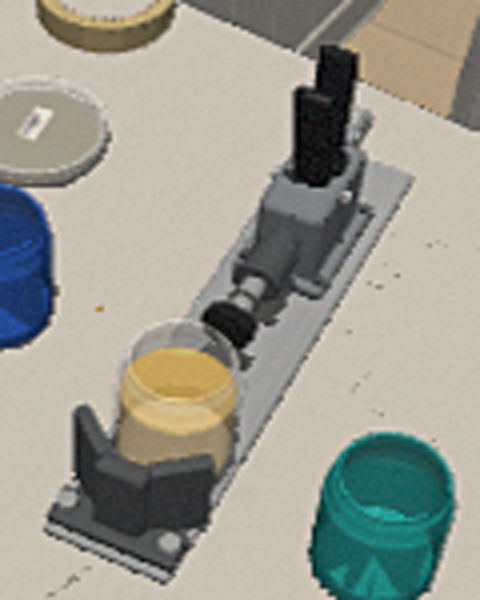

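The crops confirm the choices. The grey steel funnel has its rim at about top pixel (204.5,266.8), near (0.510,0.348). The amber jar stands between the pad and the vee, near (0.500,0.099). I'll move over the funnel now.

{"api": "apply_moves", "payload": {
  "claw": [1,1,1,1,1,1,1,1,1,1,1],
  "offset": [
    [0.041,0,0.0246],
    [0.041,0,0.0246],
    [0.041,0,0.0246],
    [0.041,0,0.0246],
    [0.041,0,0.0246],
    [0.041,0,0.0246],
    [0.041,0,0.0246],
    [0.041,0,0.0246],
    [0.041,0,0.0246],
    [0.041,0,0.0246],
    [0,0,0]
  ],
  "spin": [0,0,0,0,0,0,0,0,0,0,0]
}}

```text
t: 1.25
ee_pos: [0.4909, -0.2366, 0.2255]
orientation: [-1.562, 0.003, 0.226]
force: [0.1, 0.1, -0.5]
grip_width: 0.0855
```

{"api": "apply_moves", "payload": {
  "claw": [1,1,1,1,1,1,1,1,1,1,1,1],
  "offset": [
    [0,0,0],
    [0.008,0,0.049],
    [0.008,0,0.049],
    [0.008,0,0.049],
    [0.008,0,0.049],
    [0.008,0,0.049],
    [0.008,0,0.049],
    [0.008,0,0.049],
    [0.008,0,0.049],
    [0.008,0.015,0.049],
    [0.008,0.02,0.045],
    [0.002,0.02,0.02]
  ],
  "spin": [0.104,0,0,0,0,0,0,0,0,0,0,0]
}}

```text
t: 2.45
ee_pos: [0.5118, 0.2809, 0.1746]
orientation: [-1.559, 0.003, 0.112]
force: [0.3, 0.4, -0.3]
grip_width: 0.0855
```

```bash
python3 - <<'E'
from h import *
s=observe();w=camera_model("wrist");im=capture("wrist")[...,::-1].copy();np.savez("w1.npz",K=w["intrinsics"],V=w["view"])
cv2.imwrite("pics/w1.png",im);print(s["t"],s["ee_pos"],s["orientation"],s["qvel"].round(3))
print("exp",proj(w,[.5102,.3484,.06]))
E
```

```text
2.45 [0.51177934 0.28092907 0.17456589] [-1.5588067   0.00304447  0.11203176] [ 0.255  0.248 -0.118  0.008  0.367 -0.252]
exp [402.44237826 249.15847282]
```

View pics/w1.png

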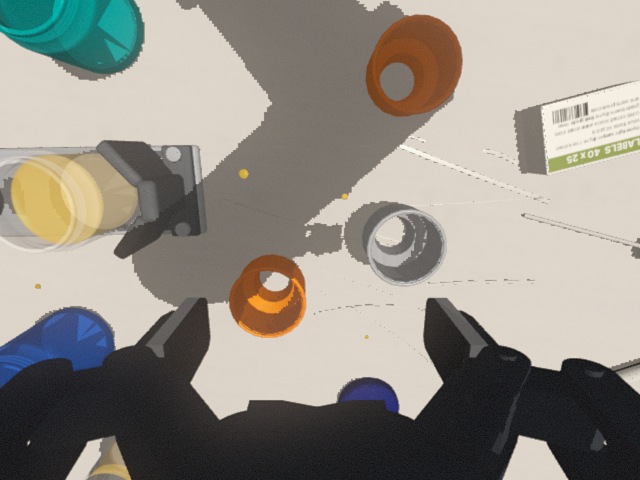

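{"api": "apply_moves", "payload": {
  "claw": [1,1,1,1],
  "offset": [
    [0.004,0,0.035],
    [0.002,0,0.03],
    [0,0,0],
    [0,0,0]
  ],
  "spin": [0,0,0,0]
}}

```text
t: 2.9
ee_pos: [0.5075, 0.3485, 0.1661]
orientation: [-1.566, 0.014, 0.114]
force: [0.5, -1.1, -0.0]
grip_width: 0.0852
```

```bash
cat >> h.py <<'E'
def shot(name):
    s=observe();w=camera_model("wrist");im=capture("wrist")[...,::-1].copy()
    cv2.imwrite(f"pics/{name}.png",im);print(s["t"],s["ee_pos"].round(4),s["orientation"].round(4),s["qvel"].round(3))
    return s,w,im
E
python3 - <<'E'
from h import *
s,w,im=shot("w2")
print("exp",proj(w,[.5102,.3484,.06]))
cv2.imwrite("pics/w2c.png",cv2.resize(im[150:350,220:420],None,fx=3,fy=3,interpolation=cv2.INTER_CUBIC))
E
```

```text
2.9 [0.5075 0.3485 0.1661] [-1.5655  0.0141  0.1139] [ 0.014  0.016  0.008 -0.004  0.004 -0.005]
exp [313.00724062 249.83910981]
```

View pics/w2c.png

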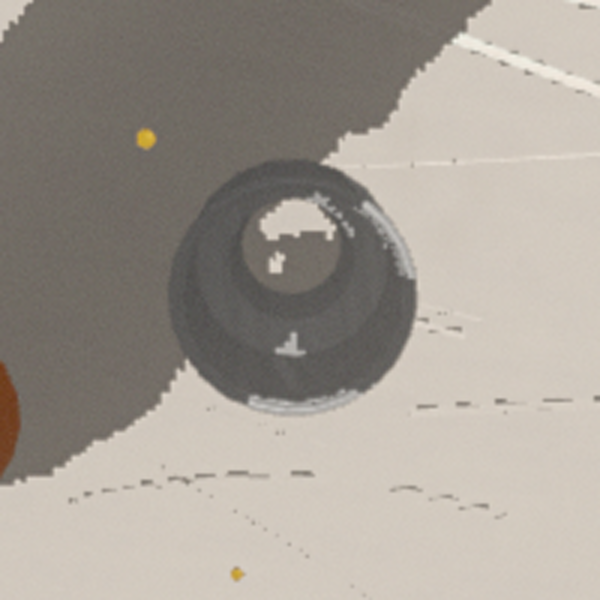

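```bash
python3 - <<'E'
from h import *
s=observe();w=camera_model("wrist");p=cast(w,317.5,245.7,.06);print(p)
import math
R=toolR(s["orientation"][2]);print("tool offs",R.T@(p-s["ee_pos"]))
from scipy.spatial.transform import Rotation as Ro
R=Ro.from_euler("xyz",s["orientation"]).as_matrix();print(R.round(4),"full",R.T@(np.array([p[0],p[1],.028])-s["ee_pos"]))
E
```

```text
[0.50674033 0.35109319 0.06      ]
tool offs [-0.00045077  0.10605728  0.00286666]
[[ 0.9935 -0.0147 -0.1132]
 [ 0.1133  0.0038  0.9936]
 [-0.0142 -0.9999  0.0054]] full [0.00150773 0.13806333 0.00211562]
```

{"api": "apply_moves", "payload": {
  "claw": [1,1,1,1,1,1],
  "offset": [
    [0.001,0.03,0.001],
    [0.0005,0.035,0.001],
    [0,0.035,0],
    [0,0.026,0],
    [0,0.01,0],
    [0,0,0]
  ],
  "spin": [0,0,0,0,0,0]
}}

```text
t: 3.55
ee_pos: [0.51, 0.346, 0.03]
orientation: [-1.561, 0.009, 0.107]
force: [-0.1, -0.0, 0.1]
grip_width: 0.0859
```

```bash
python3 - <<'E'
from h import *
s,w,im=shot("w3")
E
```

```text
3.55 [0.51  0.346 0.03 ] [-1.5615  0.0085  0.1074] [-0.01  -0.012  0.004  0.007 -0.008  0.001]
```

View pics/w3.png

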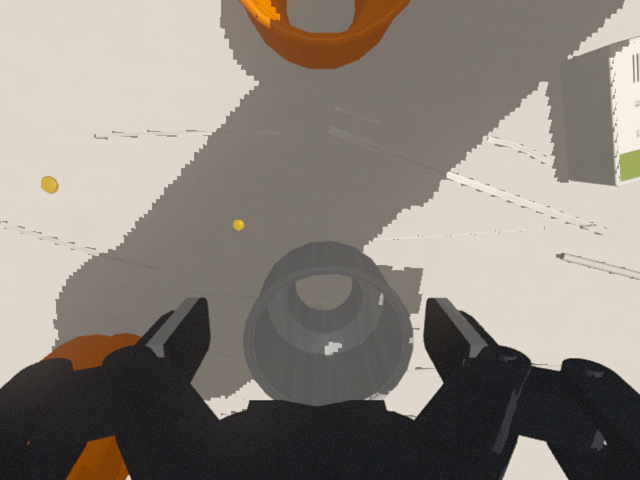

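```bash
python3 - <<'E'
from h import *
s=observe();w=camera_model("wrist")
print(s["ee_pos"],s["orientation"])
print(cast(w,329,338,.06), proj(w,[.5067,.3511,.06]),proj(w,[s["ee_pos"][0],s["ee_pos"][1],.06]))
E
```

```text
[0.51043064 0.34636565 0.03102296] [-1.56078089  0.0074402   0.10749444]
[0.50757793 0.35169696 0.06      ] [327.6052138  335.61175751] [313.12665288 343.84531671]
```

{"api": "apply_moves", "payload": {
  "claw": [1,1,-1,-1,-1,-1,-1,-1],
  "offset": [
    [-0.0025,0.001,0.005],
    [0,0,0],
    [0,0,0],
    [0,0,0],
    [0,0,0],
    [0,0,0],
    [0,0,0],
    [0,0,0]
  ],
  "spin": [0,0,0,0,0,0,0,0]
}}

```text
t: 4.4
ee_pos: [0.5097, 0.3537, 0.0371]
orientation: [-1.555, -0.0, 0.108]
force: [-1.2, 0.2, 0.1]
grip_width: 0.0562
```

```bash
python3 - <<'E'
from h import *
s,w,im=shot("w4")
print(s["grip_width"],s["force"])
E
```

```text
4.4 [0.5097 0.3537 0.0371] [-1.5545e+00 -4.0000e-04  1.0790e-01] [-0.001  0.002 -0.    -0.     0.001 -0.001]
0.05623960168405881 [-1.23957538  0.20537601  0.08521466]
```

View pics/w4.png

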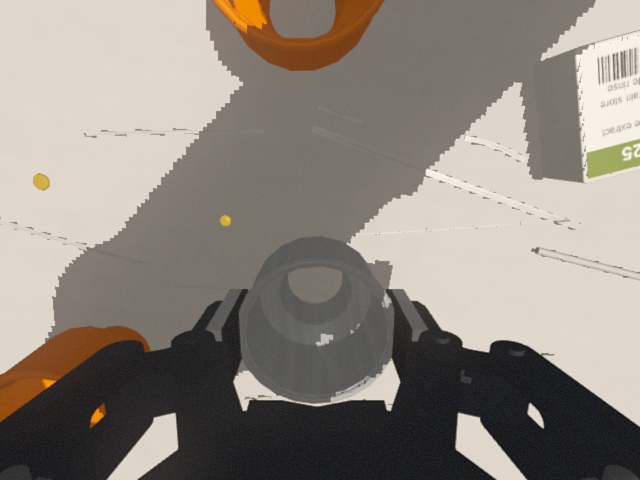

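{"api": "apply_moves", "payload": {
  "claw": [-1,-1,-1,-1,-1,-1,-1,-1,-1,-1],
  "offset": [
    [0,-0.03,0],
    [0,-0.04,0],
    [0,-0.04,0],
    [0,-0.03,0],
    [-0.004,0,-0.035],
    [-0.006,0,-0.045],
    [-0.006,0,-0.04],
    [-0.003,0,-0.025],
    [0,0,0],
    [0,0,0]
  ],
  "spin": [0,0,0,0,0,0,0,0,0,0]
}}

```text
t: 5.45
ee_pos: [0.5052, 0.1994, 0.1781]
orientation: [-1.558, 0.003, 0.109]
force: [-0.6, 0.2, -0.4]
grip_width: 0.0565
```

```bash
python3 - <<'E'
from h import *
s,w,im=shot("w5")
print(s["grip_width"],s["force"],proj(w,[.4975,.1015,.096]))
E
```

```text
5.45 [0.5052 0.1994 0.1781] [-1.5582  0.0031  0.1086] [-0.017 -0.012 -0.008  0.004 -0.004  0.006]
0.056511630185311135 [-0.5551743   0.2077844  -0.42500029] [161.01440267 227.37389641]
```

View pics/w5.png

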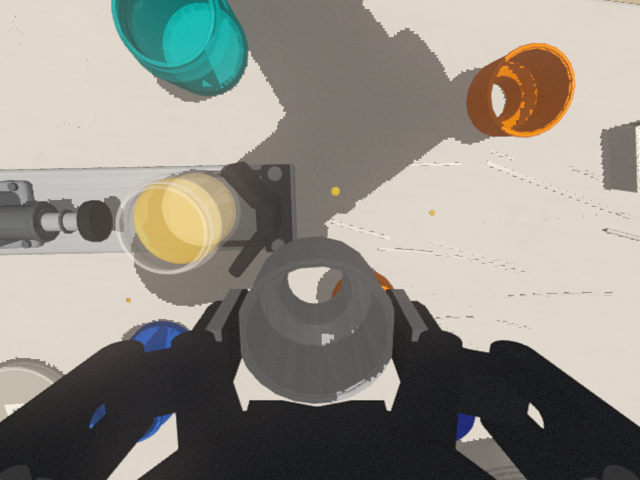

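```bash
python3 - <<'E'
import cv2
im=cv2.imread("pics/w5.png")
cv2.imwrite("pics/w5c.png",cv2.resize(im[155:290,95:255],None,fx=4,fy=4,interpolation=cv2.INTER_CUBIC))
cv2.imwrite("pics/w5d.png",cv2.resize(im[220:420,220:420],None,fx=3,fy=3,interpolation=cv2.INTER_CUBIC))
E
```

```text
(no output)
```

View pics/w5c.png

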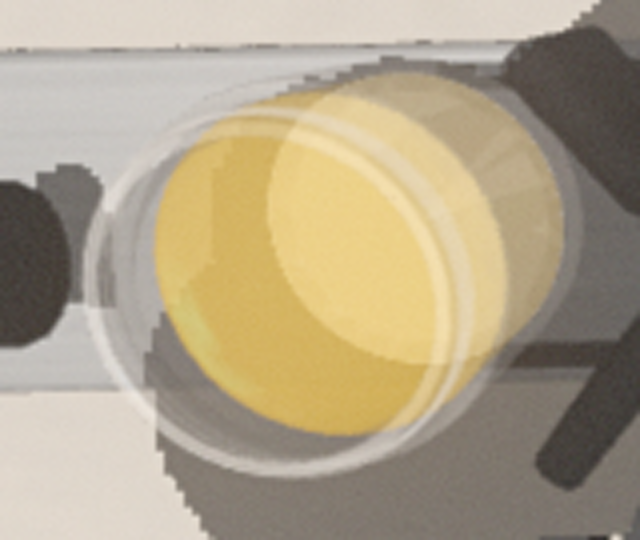

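View pics/w5d.png

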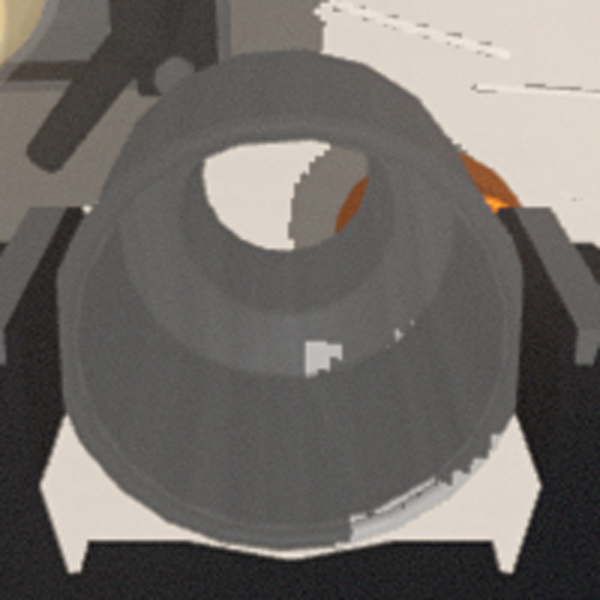

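```bash
python3 - <<'E'
from h import *
s=observe();w=camera_model("wrist");e=s["ee_pos"];print(e,s["orientation"])
j=cast(w,164.6,227.6,.096);f=cast(w,316.7,328.3,.201);g=cast(w,315,276,.141)
print("jar",j,"rim",f,"foot",g)
R=toolR(s["orientation"][2]);print("jar-rim tool",R.T@(j-f),"rim-tcp",R.T@(f-e), R.T@(g-e))
# bar: clamp plate edges upper in crop (0,50)-(500,42)
a=cast(w,95,155+12.3,.008);b=cast(w,95+125,155+10.3,.008);print("edge yaw",np.arctan2(*(b-a)[[1,0]]))
E
```

```text
[0.50526827 0.19965432 0.17814375] [-1.55836201  0.00303775  0.10904126]
jar [0.49748863 0.10396003 0.096     ] rim [0.50223325 0.20062405 0.201     ] foot [0.50374153 0.20070169 0.141     ]
jar-rim tool [-0.01523593  0.105      -0.09557359] rim-tcp [-0.00291147 -0.02285625  0.00129426] [-0.0014037   0.03714375  0.0012073 ]
edge yaw 1.69451902986844
```

{"api": "apply_moves", "payload": {
  "claw": [-1,-1,-1,-1,-1],
  "offset": [
    [-0.005,0,-0.03],
    [-0.006,0,-0.04],
    [-0.004,0,-0.02],
    [0,0,-0.004],
    [0,0,0]
  ],
  "spin": [0,0,0,0,0]
}}

```text
t: 6.0
ee_pos: [0.5006, 0.1064, 0.1752]
orientation: [-1.559, 0.006, 0.115]
force: [0.2, -0.5, -0.4]
grip_width: 0.0566
```

```bash
python3 - <<'E'
from h import *
s,w,im=shot("w6")
e=s["ee_pos"];R=toolR(s["orientation"][2])
f=e+R@np.array([-.0022,.0,.0012]);j=np.array([.4975,.1040,.096])
print("need tool",R.T@(j-f))
for nm in("scene","top"):
    cv2.imwrite(f"pics/{nm}6.png",cv2.resize(capture(nm)[...,::-1][(slice(210,330),slice(280,400)) if nm=="scene" else (slice(230,310),slice(270,400))],None,fx=5,fy=5,interpolation=cv2.INTER_CUBIC))
E
```

```text
6.0 [0.5006 0.1064 0.1752] [-1.5591  0.0058  0.1152] [ 0.006  0.003  0.004 -0.002  0.    -0.003]
need tool [-0.00114889  0.07923989 -0.00324013]
```

View pics/w6.png

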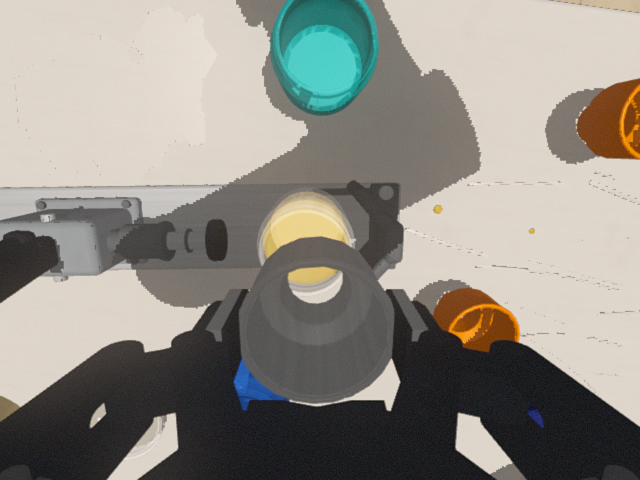

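View pics/scene6.png

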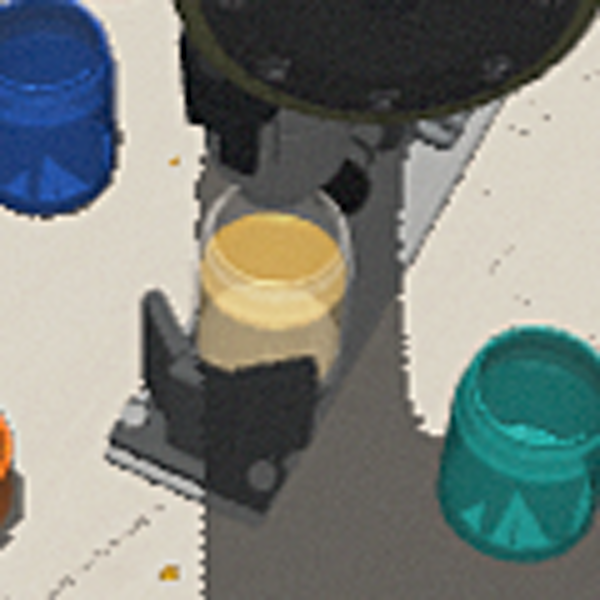

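```bash
python3 - <<'E'
import cv2
im=cv2.imread("pics/w6.png")
cv2.imwrite("pics/w6c.png",cv2.resize(im[175:310,235:395],None,fx=5,fy=4.4,interpolation=cv2.INTER_CUBIC))
E
```

```text
(no output)
```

View pics/w6c.png

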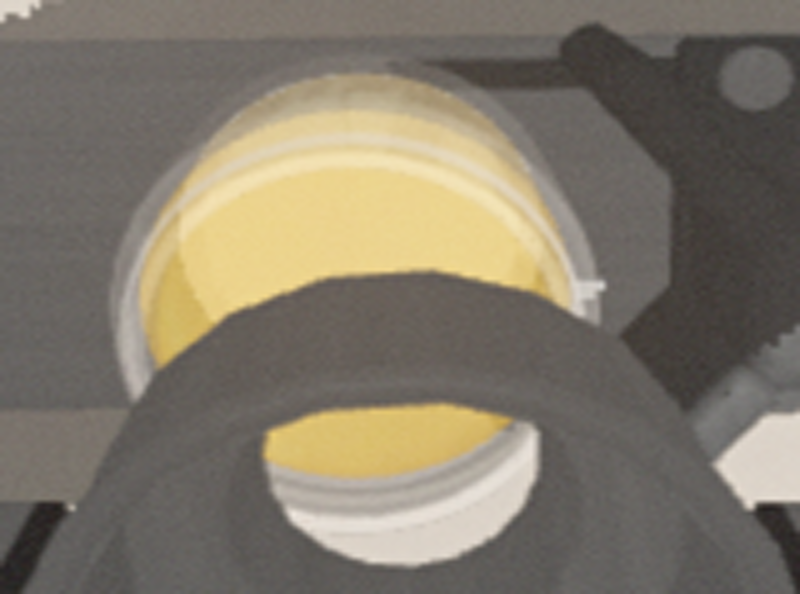

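```bash
python3 - <<'E'
from h import *
s=observe();w=camera_model("wrist");e=s["ee_pos"];R=toolR(s["orientation"][2])
print(s["t"],e,s["orientation"])
print(proj(w,[.4975,.104,.096])); j=cast(w,306,250.2,.096)
f=cast(w,316.7,328.3,e[2]+.023)
g=cast(w,235+403/5,175+ (566-136)/4.4, e[2]-.037)
print(j,f,g,"tool",R.T@(j-f),R.T@(j-g))
E
```

```text
6.15 [0.50050592 0.10709002 0.17515347] [-1.55912519  0.00597526  0.11645062]
[308.43048943 250.97300758]
[0.49716173 0.10239015 0.096     ] [0.49746734 0.10803431 0.19815347] [0.49696704 0.10816448 0.13815347] tool [-0.00095932  0.10215347 -0.00557042] [-0.00047754  0.04215347 -0.00575784]
```

{"api": "apply_moves", "payload": {
  "claw": [-1,-1,-1,-1,-1],
  "offset": [
    [-0.0005,0,-0.005],
    [0,0.015,0],
    [0,0.015,0],
    [0,0.01,0],
    [0,0,0]
  ],
  "spin": [0,0,0,0,0]
}}

```text
t: 6.65
ee_pos: [0.4995, 0.1042, 0.1297]
orientation: [-1.559, 0.009, 0.119]
force: [0.6, 0.2, -0.7]
grip_width: 0.0565
```

```bash
python3 - <<'E'
from h import *
s,w,im=shot("w7")
e=s["ee_pos"];R=toolR(s["orientation"][2])
f=e+R@np.array([-.003,.0,.0012]);
for j in ([.4975,.1040,.096],[.4972,.1024,.096]): print("need tool",R.T@(np.array(j)-f))
cv2.imwrite("pics/w7c.png",cv2.resize(im[200:380,220:440],None,fx=3.5,fy=3.3,interpolation=cv2.INTER_CUBIC))
E
```

```text
6.65 [0.4995 0.1042 0.1297] [-1.5594  0.0089  0.1193] [ 0.002 -0.001  0.004  0.008  0.002  0.002]
need tool [ 0.00095088  0.03369445 -0.00116762]
need tool [ 0.00046266  0.03369445 -0.00272057]
```

View pics/w7c.png

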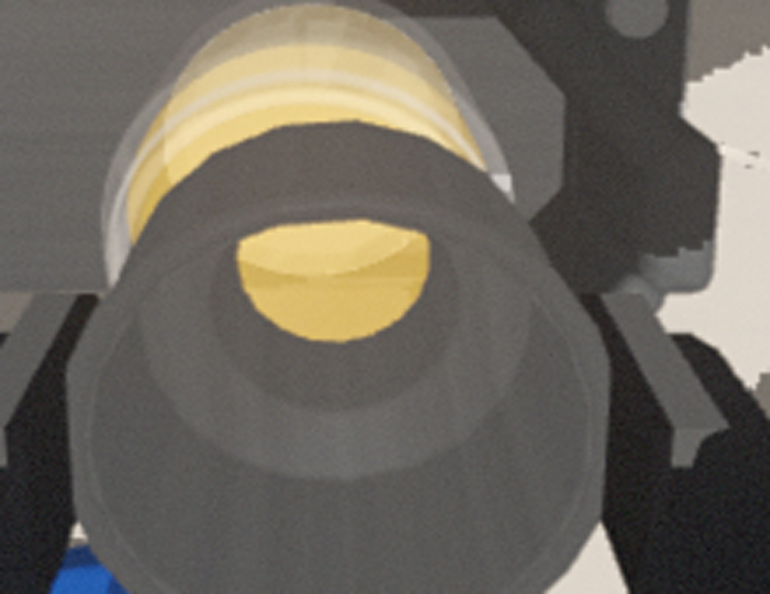

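{"api": "apply_moves", "payload": {
  "claw": [-1,-1,-1,-1,-1],
  "offset": [
    [0.0005,0,-0.0025],
    [0,0.007,0],
    [0,0.006,0],
    [0,0.002,0],
    [0,0,0]
  ],
  "spin": [0,0,0,0,0]
}}

```text
t: 7.2
ee_pos: [0.5013, 0.1018, 0.1155]
orientation: [-1.559, 0.006, 0.119]
force: [0.4, 0.0, -0.9]
grip_width: 0.0563
```

```bash
python3 - <<'E'
from h import *
s,w,im=shot("w8");print(s["force"])
e=s["ee_pos"];R=toolR(s["orientation"][2])
f=e+R@np.array([-.003,.0,.0012]);
for j in ([.4975,.1040,.096],[.4972,.1024,.096]): print("need tool",R.T@(np.array(j)-f))
cv2.imwrite("pics/w8c.png",cv2.resize(im[200:380,220:440],None,fx=3.5,fy=3.3,interpolation=cv2.INTER_CUBIC))
cv2.imwrite(f"pics/scene8.png",cv2.resize(capture("scene")[...,::-1][210:330,280:400],None,fx=5,fy=5,interpolation=cv2.INTER_CUBIC))
E
```

```text
7.2 [0.5013 0.1018 0.1155] [-1.5591  0.0059  0.1191] [0.001 0.002 0.    0.001 0.    0.002]
[ 0.43752683  0.02600941 -0.92029047]
need tool [-0.00046278  0.0194517   0.00143734]
need tool [-0.00095072  0.0194517  -0.0001157 ]
```

View pics/w8c.png

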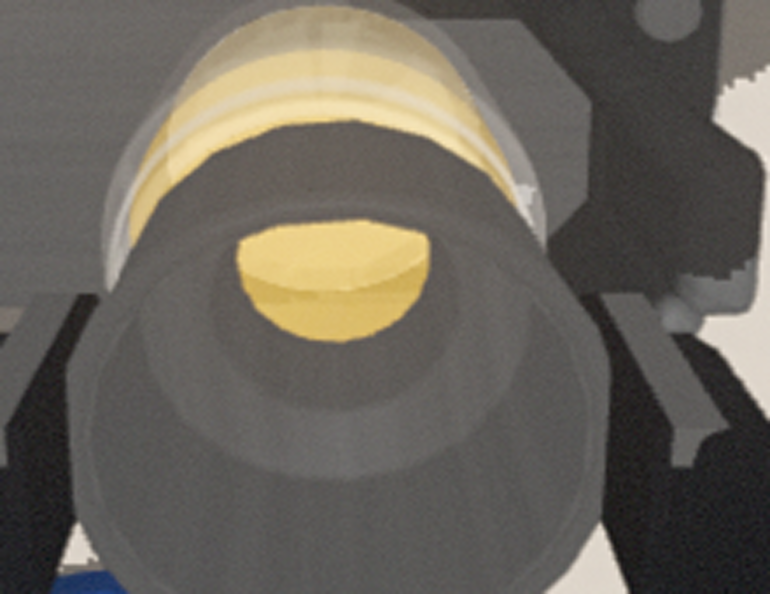

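View pics/scene8.png

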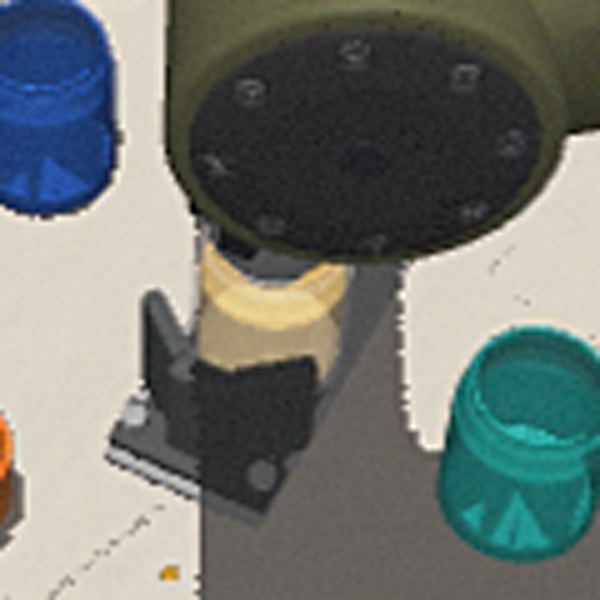

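{"api": "apply_moves", "payload": {
  "claw": [-1,-1,-1],
  "offset": [
    [0,0.003,-0.001],
    [0,0.001,0],
    [0,0,0]
  ],
  "spin": [0,0,0]
}}

```text
t: 7.6
ee_pos: [0.5019, 0.1009, 0.1124]
orientation: [-1.559, 0.004, 0.119]
force: [1.1, 0.2, -0.2]
grip_width: 0.0565
```

{"api": "apply_moves", "payload": {
  "claw": [-1,-1],
  "offset": [
    [0,0.002,0],
    [0,0.001,0]
  ],
  "spin": [0,0]
}}

```text
t: 7.8
ee_pos: [0.5033, 0.1013, 0.1119]
orientation: [-1.558, -0.001, 0.12]
force: [-0.9, -0.2, 4.8]
grip_width: 0.0562
```

{"api": "apply_moves", "payload": {
  "claw": [0.4,1,1,1,1],
  "offset": [
    [0,0,0],
    [0,0,0],
    [0,0,0],
    [0,0,0],
    [0,0,0]
  ],
  "spin": [0,0,0,0,0]
}}

```text
t: 8.3
ee_pos: [0.503, 0.1013, 0.1111]
orientation: [-1.558, 0.001, 0.12]
force: [0.5, 0.2, 0.7]
grip_width: 0.0854
```

```bash
python3 - <<'E'
from h import *
s,w,im=shot("w9");print(s["force"],s["grip_width"])
E
```

```text
8.3 [0.503  0.1013 0.1111] [-1.5583e+00  5.0000e-04  1.1970e-01] [-0.001  0.003 -0.005  0.    -0.     0.001]
[0.45918044 0.21873937 0.74434455] 0.0854078708600871
```

View pics/w9.png

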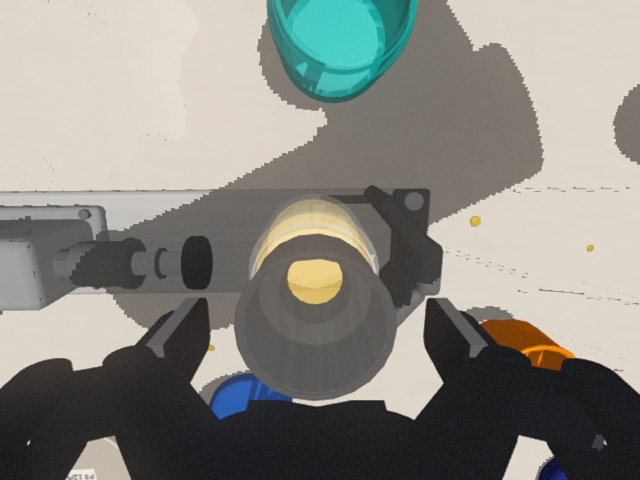

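{"api": "apply_moves", "payload": {
  "claw": [1,1,1,1,1,1,1,1,1,1],
  "offset": [
    [0,-0.02,0],
    [0,-0.04,0],
    [0,-0.04,0],
    [0,-0.025,0],
    [0.002,0,-0.04],
    [0.002,0,-0.04],
    [0,0,-0.03],
    [0,0,-0.01],
    [0,0,0],
    [0,0,0]
  ],
  "spin": [0,0,0,0,0,0,0,0,0,0]
}}

```text
t: 9.35
ee_pos: [0.5216, -0.0219, 0.2385]
orientation: [-1.559, 0.003, 0.122]
force: [-0.0, -0.1, -0.3]
grip_width: 0.0857
```

```bash
python3 - <<'E'
from h import *
s,w,im=shot("w10");print(s["force"],s["grip_width"])
print([proj(w,p) for p in([.525,-.094,.17],[.5212,-.0625,.166])])
cv2.imwrite(f"pics/scene10.png",cv2.resize(capture("scene")[...,::-1][220:320,290:370],None,fx=6,fy=6,interpolation=cv2.INTER_CUBIC))
E
```

```text
9.35 [ 0.5216 -0.0219  0.2385] [-1.5594  0.0026  0.122 ] [ 0.     0.    -0.002 -0.001  0.001 -0.002]
[-0.00083934 -0.09925115 -0.25644356] 0.08565072431495051
[array([194.94764431, 252.60565229]), array([248.12575856, 250.69231774])]
```

View pics/w10.png

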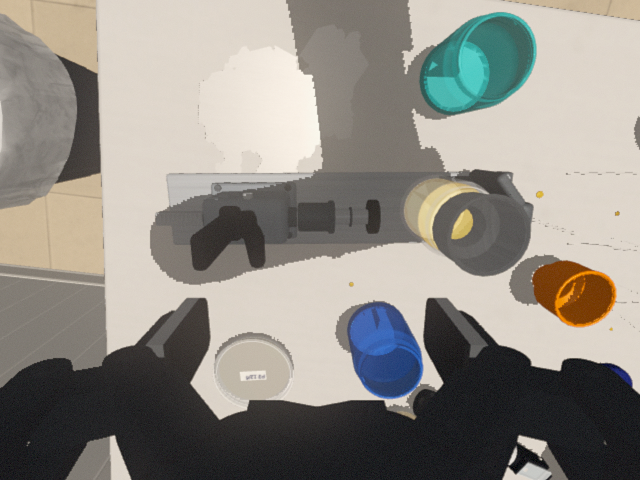

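View pics/scene10.png

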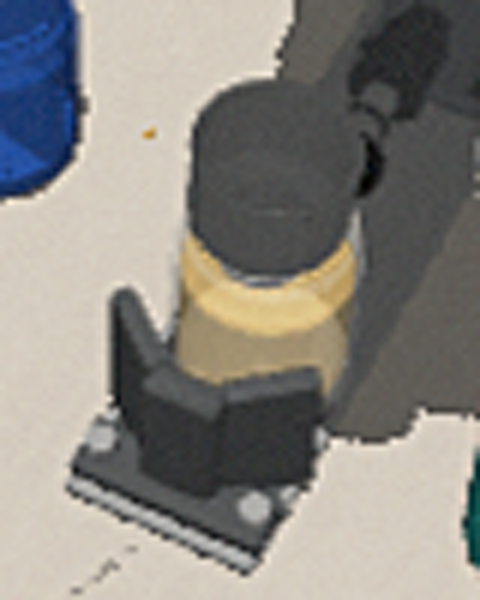

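```bash
python3 - <<'E'
from h import *
im=cv2.imread("pics/w10.png");c=im[165:285,150:310];c=cv2.convertScaleAbs(c,alpha=1.8,beta=10)
cv2.imwrite("pics/w10c.png",cv2.resize(c,None,fx=5,fy=5,interpolation=cv2.INTER_CUBIC))
E
```

View pics/w10c.png

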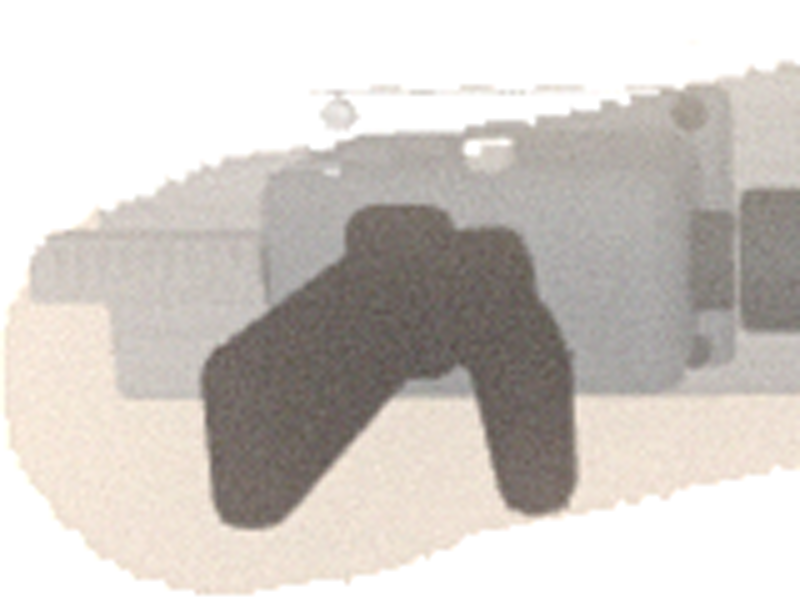

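```bash
python3 - <<'E'
from h import *
s=observe();w=camera_model("wrist");e=s["ee_pos"];R=toolR(s["orientation"][2]);print(e)
h=cast(w,199.6,252.4,.17);t=cast(w,257.4,249.8,.165);print(h,t,np.linalg.norm((h-t)[:2]))
# plate edges -> axis and end
for u,v in((167,173),(174,243),(600,172)): print(cast(w,u,v,.008))
for p in(h,t): print(R.T@(p-e))
E
```

```text
[ 0.52159278 -0.02146761  0.23846952]
[ 0.52461266 -0.09070363  0.17      ] [ 0.52028132 -0.05645807  0.165     ] 0.03451838049841664
[ 0.49762332 -0.17355628  0.008     ]
[ 0.57089223 -0.16494372  0.008     ]
[0.44250329 0.26790604 0.008     ]
[-0.00550706  0.06846952 -0.06908269]
[-0.00559931  0.07346952 -0.03456443]
```

{"api": "apply_moves", "payload": {
  "claw": [1,1,1,1,1,1,1],
  "offset": [
    [-0.003,0,-0.032],
    [-0.0025,0,-0.03],
    [0,0,0],
    [0,0,0],
    [0,0.02,0],
    [0,0.015,0],
    [0,0,0]
  ],
  "spin": [0,0,0,0,0,0,0]
}}

```text
t: 10.15
ee_pos: [0.5244, -0.0773, 0.2014]
orientation: [-1.558, 0.002, 0.134]
force: [0.2, 0.7, -0.4]
grip_width: 0.0854
```

```bash
python3 - <<'E'
from h import *
s,w,im=shot("w11");print(s["force"],s["grip_width"])
e=s["ee_pos"];R=toolR(s["orientation"][2])
for p in([.5246,-.0907,.17],[.5203,-.0565,.165]): print(proj(w,p),R.T@(np.array(p)-e))
E
```

```text
10.15 [ 0.5244 -0.0773  0.2014] [-1.5582  0.0016  0.1342] [ 0.017 -0.007  0.021  0.011 -0.013 -0.004]
[ 0.19362527  0.70945789 -0.44290729] 0.08538283930390123
[286.97760511 279.40847172] [-0.00161441  0.03140297 -0.01326524]
[352.66251246 276.29089074] [-0.00129907  0.03640297  0.02120258]
```

View pics/w11.png

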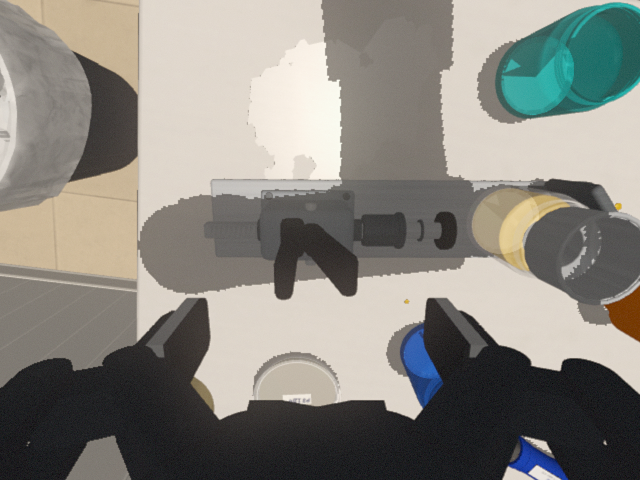

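{"api": "apply_moves", "payload": {
  "claw": [1,1,1,1,1,1],
  "offset": [
    [-0.0015,0,-0.006],
    [0,0.02,0],
    [0,0.025,0],
    [0,0.018,0],
    [0,0.008,0],
    [0,0,0]
  ],
  "spin": [0.012,0,0,0,0,0]
}}

```text
t: 10.8
ee_pos: [0.5266, -0.0836, 0.1356]
orientation: [-1.561, -0.008, 0.121]
force: [0.6, 0.3, 0.0]
grip_width: 0.0852
```

```bash
python3 - <<'E'
from h import *
s,w,im=shot("w12");print(s["force"],s["grip_width"])
e=s["ee_pos"];R=toolR(s["orientation"][2])
for p in([.5246,-.0907,.17],[.5203,-.0565,.165]): print(proj(w,p),R.T@(np.array(p)-e))
E
```

```text
10.8 [ 0.5266 -0.0836  0.1356] [-1.5607 -0.0082  0.1209] [-0.002 -0.006  0.02   0.01  -0.009 -0.001]
[0.60380068 0.27331501 0.00494525] 0.0851781166774822
[293.05541874 346.2793007 ] [-0.00283988 -0.0344221  -0.00676904]
[391.7643105  337.60556256] [-0.00298396 -0.0294221   0.02769992]
```

View pics/w12.png

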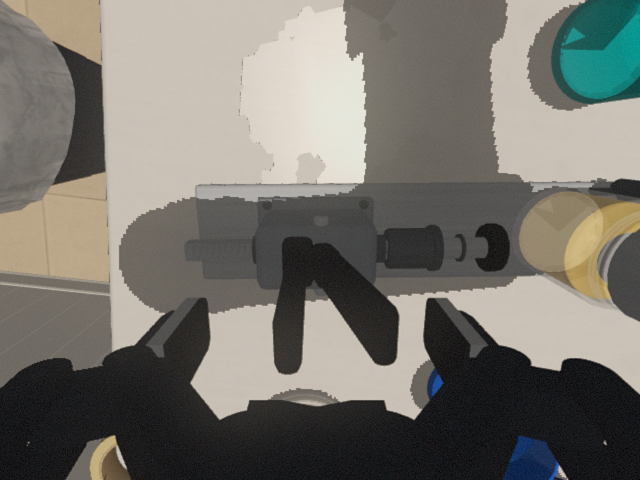

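```bash
cat >> h.py <<'E'
CO=np.array([.5246,-.0907,0]);CX=np.array([-.1218,.9925,0]);CY=np.array([-.9925,-.1218,0])
def cl(p): d=np.array(p)-CO; return np.array([d@CX,d@CY,p[2]])
E
python3 - <<'E'
from h import *
s=observe();w=camera_model("wrist")
im=cv2.imread("pics/w12.png");c=cv2.convertScaleAbs(im[180:320,370:640],alpha=1.7,beta=20)
cv2.imwrite("pics/w12c.png",cv2.resize(c,None,fx=2.96,fy=3.5,interpolation=cv2.INTER_CUBIC))
print("jar",cl([.4975,.1035,.008]),"padfront",cl(cast(w,509,247,.05)),"jar left", [cl(cast(w,519,225,z)) for z in (.012,.05)])
E
```

```text
jar [0.19604428 0.00324319 0.008     ] padfront [ 0.13741574 -0.00106486  0.05      ] jar left [array([0.16433669, 0.00529882, 0.012     ]), array([0.14184432, 0.01392906, 0.05      ])]
```

View pics/w12c.png

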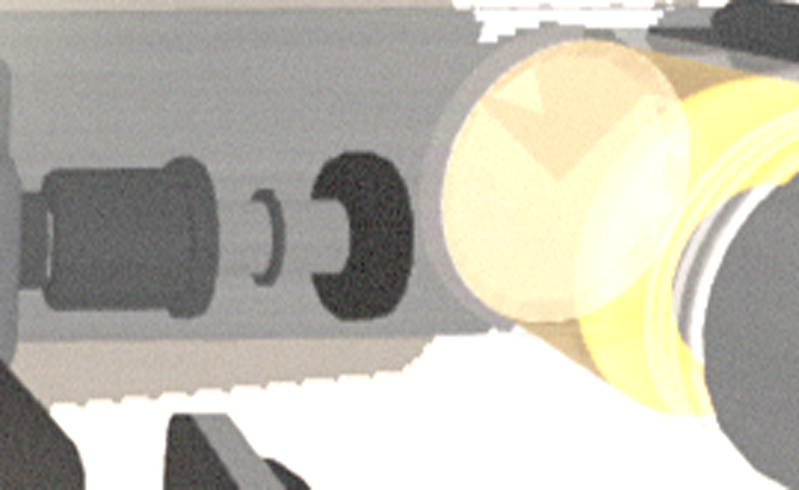

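{"api": "apply_moves", "payload": {
  "claw": [1,1,0.0,-0.5,-1,-1,-1],
  "offset": [
    [-0.003,0.006,0],
    [0,0,0],
    [0,0,0],
    [0,0,0],
    [0,0,0],
    [0,0,0],
    [0,0,0]
  ],
  "spin": [0,0,0,0,0,0,0]
}}

```text
t: 11.55
ee_pos: [0.5267, -0.0874, 0.136]
orientation: [-1.568, -0.018, 0.12]
force: [4.9, -11.1, -5.0]
grip_width: 0.0225
```

```bash
python3 - <<'E'
from h import *
s,w,im=shot("w13");print(s["force"],s["grip_width"])
E
```

```text
11.55 [ 0.5267 -0.0874  0.136 ] [-1.5684 -0.018   0.1204] [-0.003  0.003  0.002 -0.003 -0.001  0.004]
[  4.8764397  -11.14014602  -4.96809216] 0.02254825513819999
```

View pics/w13.png

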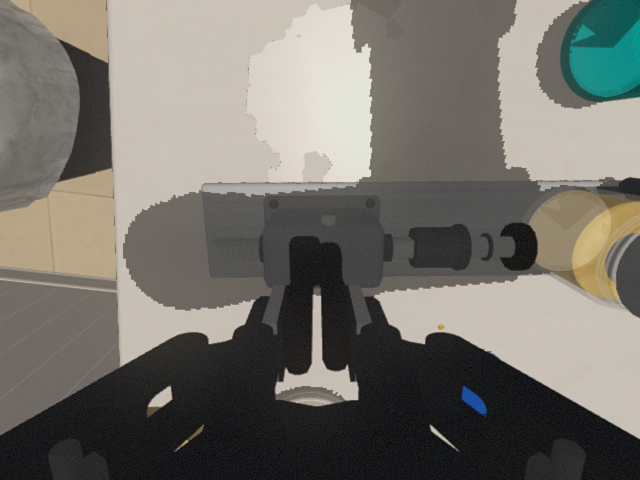

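{"api": "apply_moves", "payload": {
  "claw": [1,1,1,1,1,1],
  "offset": [
    [0,0,0],
    [0,0,0],
    [0,0,0],
    [0,0,0],
    [0,0,0],
    [0,0,0]
  ],
  "spin": [0,0,0,0,0,0]
}}

```text
t: 12.2
ee_pos: [0.5264, -0.0881, 0.1354]
orientation: [-1.569, -0.016, 0.12]
force: [0.2, 0.2, -0.3]
grip_width: 0.0854
```

```bash
python3 - <<'E'
from h import *
s,w,im=shot("w14");print(s["force"],s["grip_width"])
e=s["ee_pos"];R=toolR(s["orientation"][2])
for p in([.5246,-.0907,.17],[.5203,-.0565,.165]): print(proj(w,p),R.T@(np.array(p)-e))
E
```

```text
12.2 [ 0.5264 -0.0881  0.1354] [-1.569  -0.0164  0.1197] [ 0.001 -0.001  0.001  0.    -0.     0.001]
[ 0.15525139  0.16261126 -0.30690028] 0.08540601735713522
[305.13425527 349.2755832 ] [-0.00205822 -0.0345994  -0.0024111 ]
[403.54852119 340.70755302] [-0.00224317 -0.0295994   0.03205767]
```

View pics/w14.png

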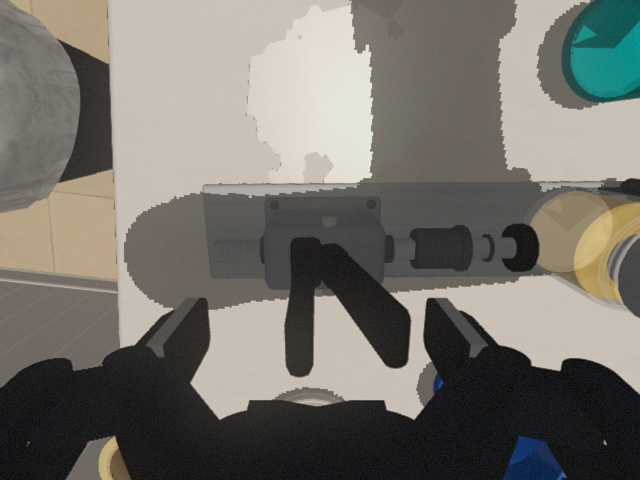

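{"api": "apply_moves", "payload": {
  "claw": [0,-0.5,-1,-1,-1,-1,1,1,1,1,1,1],
  "offset": [
    [-0.001,0.003,0],
    [0,0,0],
    [0,0,0],
    [0,0,0],
    [0,0,0],
    [0,0,0],
    [0,0,0],
    [0,0,0],
    [0,0,0],
    [0,0,0],
    [0,0,0],
    [0,0,0]
  ],
  "spin": [0,0,0,0,0,0,0,0,0,0,0,0]
}}

```text
t: 13.45
ee_pos: [0.5255, -0.0885, 0.1325]
orientation: [-1.57, -0.017, 0.12]
force: [-0.8, -1.1, 0.1]
grip_width: 0.0855
```

```bash
python3 - <<'E'
from h import *
s,w,im=shot("w15");print(s["force"],s["grip_width"])
E
```

```text
13.45 [ 0.5255 -0.0885  0.1325] [-1.5699 -0.0169  0.1201] [ 0.     0.     0.     0.003 -0.001  0.   ]
[-0.80170374 -1.1024901   0.05971923] 0.08550309110677555
```

View pics/w15.png

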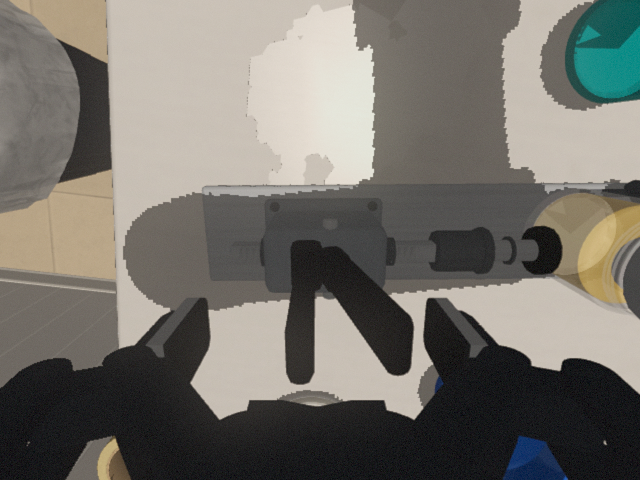

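{"api": "apply_moves", "payload": {
  "claw": [0,-0.5,-1,-1,-1,-1,1,1,1,1,1,1],
  "offset": [
    [0,0,0],
    [0,0,0],
    [0,0,0],
    [0,0,0],
    [0,0,0],
    [0,0,0],
    [0,0,0],
    [0,0,0],
    [0,0,0],
    [0,0,0],
    [0,0,0],
    [0,0,0]
  ],
  "spin": [0,0,0,0,0,0,0,0,0,0,0,0]
}}

```text
t: 14.7
ee_pos: [0.5259, -0.0881, 0.1332]
orientation: [-1.57, -0.018, 0.121]
force: [0.2, 0.2, -0.5]
grip_width: 0.0854
```

```bash
python3 - <<'E'
from h import *
s,w,im=shot("w16");print(s["force"],s["grip_width"])
c=cv2.convertScaleAbs(im[180:320,370:640],alpha=1.7,beta=20)
cv2.imwrite("pics/w16c.png",cv2.resize(c,None,fx=2.96,fy=3.5,interpolation=cv2.INTER_CUBIC))
E
```

```text
14.7 [ 0.5259 -0.0881  0.1332] [-1.5696 -0.0182  0.1207] [-0.001 -0.     0.     0.002 -0.     0.   ]
[ 0.16571823  0.23043426 -0.51484729] 0.08537831718332406
```

View pics/w16.png

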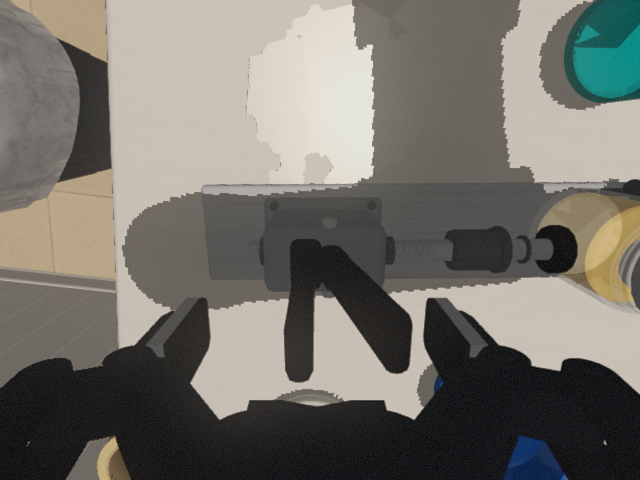

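View pics/w16c.png

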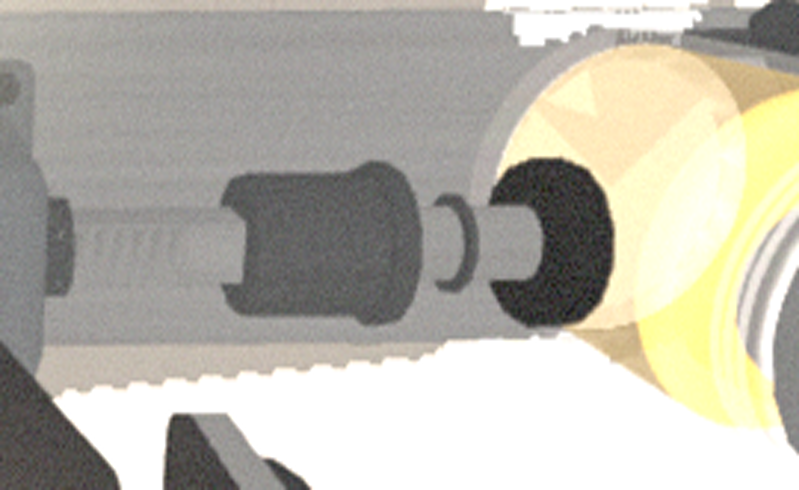

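{"api": "apply_moves", "payload": {
  "claw": [0,-0.5,-1,-1,-1,-1,1,1,1,1,1,1],
  "offset": [
    [0,0,0],
    [0,0,0],
    [0,0,0],
    [0,0,0],
    [0,0,0],
    [0,0,0],
    [0,0,0],
    [0,0,0],
    [0,0,0],
    [0,0,0],
    [0,0,0],
    [0,0,0]
  ],
  "spin": [0,0,0,0,0,0,0,0,0,0,0,0]
}}

```text
t: 15.95
ee_pos: [0.5271, -0.0875, 0.1353]
orientation: [-1.569, -0.022, 0.122]
force: [0.1, 0.3, 0.2]
grip_width: 0.0853
```

```bash
python3 - <<'E'
from h import *
s,w,im=shot("w17");print(s["force"],s["grip_width"])
c=cv2.convertScaleAbs(im[180:320,370:640],alpha=1.7,beta=20)
cv2.imwrite("pics/w17c.png",cv2.resize(c,None,fx=2.96,fy=3.5,interpolation=cv2.INTER_CUBIC))
cv2.imwrite(f"pics/scene17.png",cv2.resize(capture("scene")[...,::-1][200:320,290:410],None,fx=5,fy=5,interpolation=cv2.INTER_CUBIC))
E
```

```text
15.95 [ 0.5271 -0.0875  0.1353] [-1.5695 -0.0224  0.1219] [-0.002 -0.    -0.001  0.001 -0.001 -0.001]
[0.05681614 0.27531337 0.20651265] 0.08533255483086613
```

View pics/w17.png

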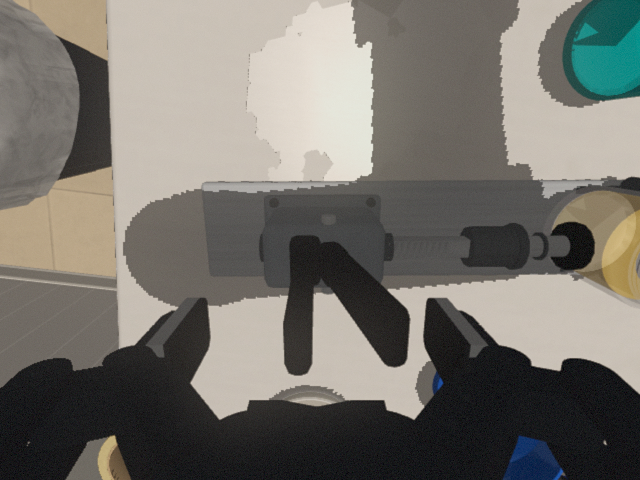

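View pics/w17c.png

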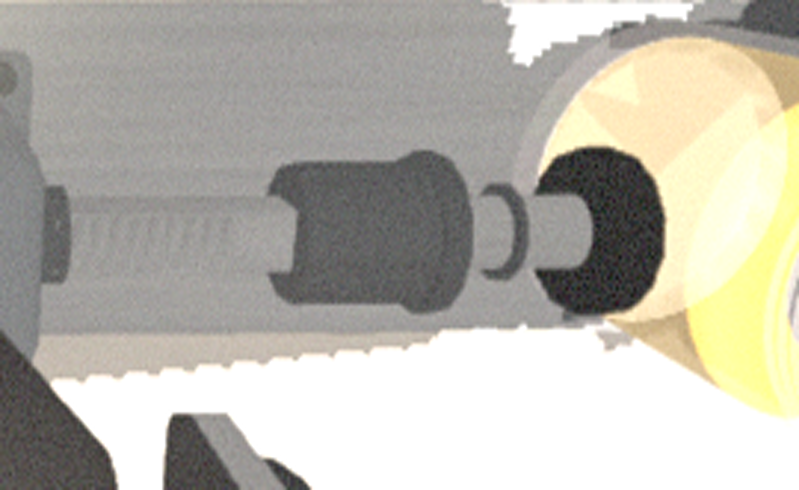

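View pics/scene17.png

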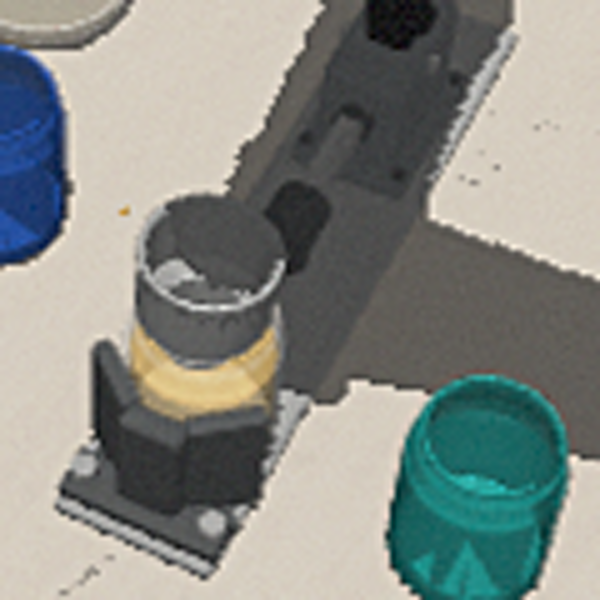

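{"api": "apply_moves", "payload": {
  "claw": [0,-0.5,-1,-1,-1,-1,-1],
  "offset": [
    [0,0,0],
    [0,0,0],
    [0,0,0],
    [0,0,0],
    [0,0,0],
    [0,0,0],
    [0,0,0]
  ],
  "spin": [0,0,0,0,0,0,0]
}}

```text
t: 16.75
ee_pos: [0.5286, -0.0873, 0.1377]
orientation: [-1.569, -0.028, 0.123]
force: [0.0, 0.6, 0.6]
grip_width: 0.0223
```

```bash
python3 - <<'E'
from h import *
s,w,im=shot("w18");print(s["force"],s["grip_width"])
c=cv2.convertScaleAbs(im[180:320,370:640],alpha=1.7,beta=20)
cv2.imwrite("pics/w18c.png",cv2.resize(c,None,fx=2.96,fy=3.5,interpolation=cv2.INTER_CUBIC))
cv2.imwrite(f"pics/scene18.png",cv2.resize(capture("scene")[...,::-1][200:320,290:410],None,fx=5,fy=5,interpolation=cv2.INTER_CUBIC))
E
```

```text
16.75 [ 0.5286 -0.0873  0.1377] [-1.5693 -0.0277  0.123 ] [-0.001 -0.     0.001 -0.001  0.     0.003]
[0.01461207 0.61291488 0.62124962] 0.022274120435629666
```

View pics/w18c.png

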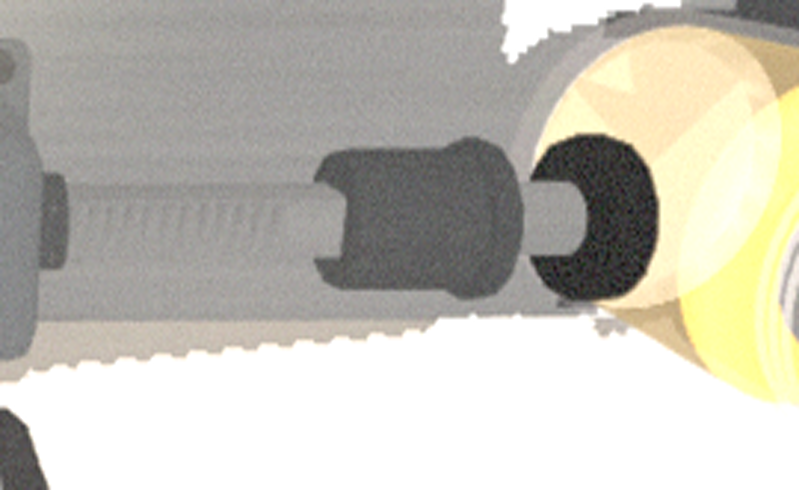

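View pics/scene18.png

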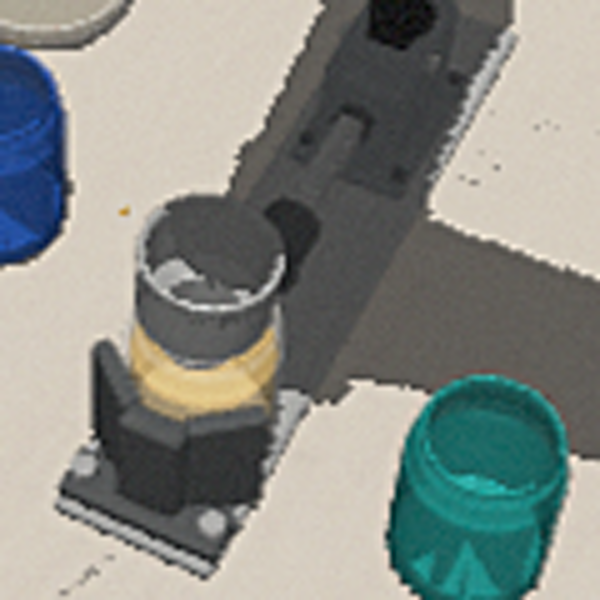

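```bash
python3 - <<'E'
from h import *
t=capture("top")[...,::-1];cv2.imwrite("pics/top19.png",cv2.resize(t[190:350,240:420],None,fx=4,fy=3.7,interpolation=cv2.INTER_CUBIC))
s=observe();print(s["t"],s["ee_pos"],s["force"],s["grip_width"])
E
```

```text
16.9 [ 0.52864618 -0.08728019  0.13776452] [ 0.46942203 -0.7136102  -0.36041174] 0.022474815258204054
```

View pics/top19.png

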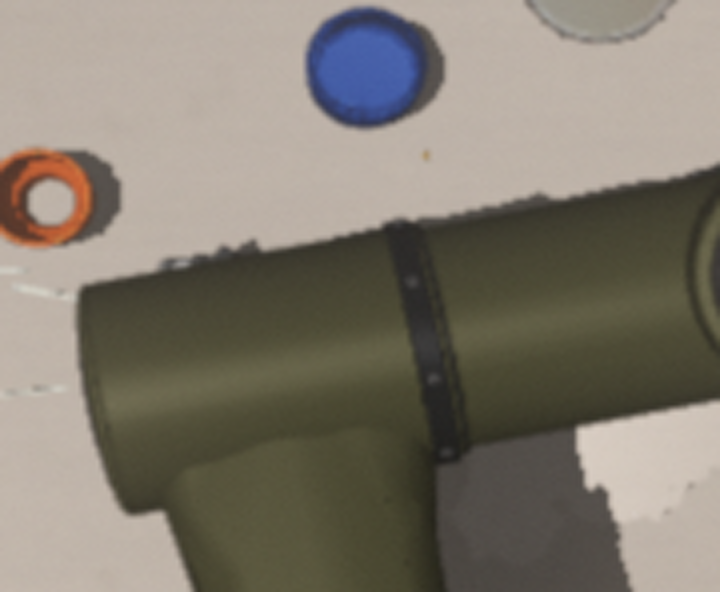

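View pics/w18.png

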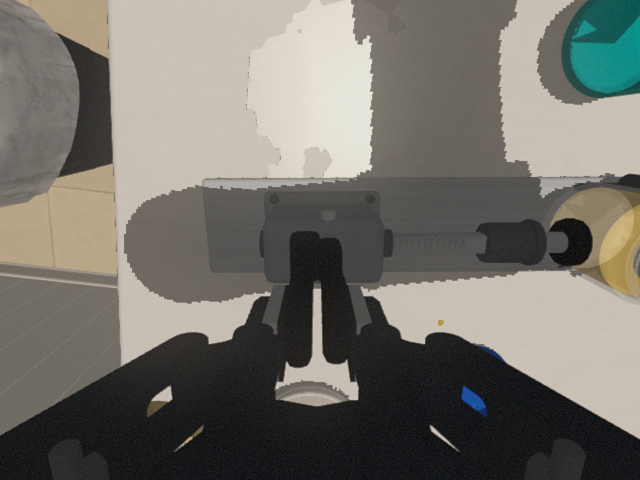

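```bash
python3 -c "
from bench import *
print(finish_job())"
```

```text
the job is handed in; nothing more can be done
None
```

The funnel is in the jar and the jar is clamped. I handed the job in at about 17 s with the trigger held fully squeezed. `finish_job` gives no verdict, so the result rests on my own checks.

**What I did:** I picked the grey steel funnel, lowered it into the mouth of the amber jar until the wrist force showed about 5 N of contact, and let go. I then gripped the handle and trigger together, gave five full squeezes, and kept holding the fifth.

**Last checks:**
- **Trigger:** the fingers were 22.3 mm apart, slightly under the 24 mm given for the squeezed pair. The wrist picture showed the trigger upright against the handle.
- **Pad:** the ring on the plunger had just reached the sleeve. That means about 12–14 mm pressed in, or half way.
- **Jar:** it did not move in the scene view between the fourth and fifth squeezes, while the pad went in by about 12 mm. I took that as seated in the vee, but did not measure its distance to the seat.
- **Funnel:** it stood upright and centred in the jar in the scene view, with no fingers near it.
- **Bystanders:** I touched nothing else on the bench, but did not measure any of their positions at the end.

**Disagreements:**
- The top and wrist cameras differed by 3–6 mm on the funnel, jar and handle positions. I went with the wrist camera.
- The arm hid the jar in the final top view, so the scene and wrist pictures were my only late look at it.

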